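# Tare the carat balance through its sunken key

### The job

Zero the small pale-grey carat balance with the empty dish on its pan, using only closed fingertips and gripping nothing: gently draw its glass top shutter fully shut against draughts, then reach down into the blue-ringed well, press the sunken blue tare key gently but well down for a good second and let it spring back. Then push the shutter gently fully open again, ready for the gold. Leave the orange key unpressed, and do not lift or shift the dish or the things lying about.

Things in the scene. Friction and masses are not known exactly. Their poses are not given: they have to be found in the camera images.
- balance: low pale-grey carat balance, fixed on the bench, 220 x 176 mm. Origin under its middle on the bench top; +x runs from its front (key deck) to its rear (glass chamber), +y to its left, z up. The key deck (x -108 to -6 mm, 42 mm high) has two round wells. The chamber spans x -8 to +110 mm, y +-77 mm; its side rails are 91 mm high. A flat display, 46 mm high, lies between wells and chamber
- tare_well (a point): centre of the mouth of the tare well, level with the rim of its blue collar, 45 mm above the bench, at balance x -62, y +36 mm. The collar is 47 mm inside and 55 mm outside; the well below is 44 mm across with upright walls, open down to its key, 18 mm below the rim. The orange key's well is alike, at balance x -62, y -36 mm
- tare_key (a joint): travel of the blue tare key, m: 0 up, 0.007 at its stop (straight down); its spring takes 1.6 N to start, 4.4 N at 3.5 mm, where the key answers, and 7.2 N at the stop, and lifts it again when released
- tare_key_top (a point): centre of the top face of the blue tare key (26 mm across) in the blue-collared well; at rest it is 27 mm above the bench, 18 mm below the collar's rim
- unit_key (a joint): travel of the orange key (same make, in the orange-collared well), m: 0 up; not to be pressed
- unit_key_top (a point): centre of the top face of the orange key
- shutter (a joint): opening of the sliding glass top shutter, m: 0 fully shut (toward the balance's front), 0.050 fully open (toward its rear, along the balance's +x), with a firm stop at each end; starts part open; friction about 1.5 N, stays where it is left
- shutter_bar (a point): middle of the top edge of the shutter's upright black push bar, 105 mm above the bench. The bar is 64 mm long (along the balance's y), 9 mm thick (along its x) and stands up 16 mm from the shutter's glass, whose top is 89 mm above the bench; push it from either side with the fingertips. With the shutter shut the bar is at balance x +4 mm
- pan_centre (a point): centre of the top of the round steel pan (88 mm across) in the glass chamber, 52 mm above the bench
- weighing_dish: empty shallow off-white (greyish) dish, 77 mm across and 7 mm high, loose on the pan; origin at the centre of its underside
- gold_tin: bystander: low round brass tin with wire bits, 67 mm across, 20 mm high; origin at the centre of its underside
- tweezers: bystander: steel tweezers, 124 mm long (along y), 9 mm high
- loupe: bystander: folding loupe, 50 mm long (along y), 21 mm high
- finger_ring: bystander: gold finger ring lying flat, 25 mm, 6 mm high
- spirit_lamp: bystander: glass spirit lamp with brass cap, 69 mm across, 74 mm high
- punch: bystander: punch with black handle, 155 mm long (along y), 23 mm high

How it is judged:
On the way, in this order (a step that is already met when the one before it is completed fails the run):
1. the glass shutter is drawn fully shut (within 3 mm), before the tare key is pressed (value of joint shutter below 0.003 m and value of joint tare_key below 0.001 m), for 0.1 s.
2. the tare key is held at least 3.5 mm down (half its travel) for half a second, with the shutter still shut (value of joint tare_key above 0.0035 m and value of joint shutter below 0.004 m), for 0.5 s.
3. the tare key has sprung back up with the shutter still shut (value of joint tare_key below 0.001 m and value of joint shutter below 0.004 m), for 0.1 s.
At the end, for the whole second after the job is handed in: the shutter is fully open (within 4 mm of its stop), both keys are up, and the dish stands level on the pan, its centre within 12 mm of the pan's centre (value of joint shutter above 0.046 m and value of joint each of tare_key, unit_key below 0.001 m and distance between weighing_dish and pan_centre below 0.012 m and angle between weighing_dish's own z axis and vertical below 0.1 rad); the robot touches nothing.
It fails at once if the orange key is pressed (more than 2 mm) (value of joint unit_key above 0.002 m).
It fails at once if the tare key is jabbed (more than 40 N) (contact force between anything else and tare_key above 40 N).
It fails at once if the dish is lifted or shifted more than 6 mm (distance of weighing_dish from where it was at the start of the episode above 0.006 m).
It fails at once if something lying about is lifted or shifted more than 10 mm (distance of any of gold_tin, tweezers, loupe, finger_ring, spirit_lamp, punch from where it was at the start of the episode above 0.01 m).
It fails at once if the glass shutter is gripped or rammed (more than 35 N) (contact force between the fingers and shutter above 35 N).
It also fails if it takes over 48 s, if anything falls off the work surface, if the arm or the gripper's body presses on something with over 40 N, if the wrist force passes 120 N, or if a joint passes its speed limit or range.

### The arm

A 6-joint arm with a two-finger parallel gripper is mounted at the origin on a cart in front of the work surface, level with it; the furniture and walls round the work are solid. World frame = base frame: x ahead of the robot, y to its left, z up, the work surface at z = 0. Lengths are in m, angles in rad, forces in N, time in s.
With the tool pointing down it reaches from about 0.4 to 0.825 m from the base axis. Payload 7 kg.
Tool frame: the origin (TCP) lies at the centre of the arm's flange, where the gripper is bolted on; the fingertips stand 178 mm ahead of it and the grasp point (between the pads) lies 159 mm ahead of it; z points along the fingers, y is the direction in which the jaws open and shut (so a half turn about z gives the same grasp; the last joint's range is limited). The gripper opens to 88 mm and grips with 3 to 60 N. Pads are 19 mm wide; open, the fingers measure 130 mm over their backs; the gripper's body (78 mm by 193 mm) begins 47 mm behind the grasp point.
Start: joints at [1.529, 0.359, 0.012, 0, -1.224, -0.288], TCP at [0.219, 0.639, 0.405] pointing down, gripper open.
Joint ranges: [-3.07, 3.07], [-1.43, 2.12], [-1.02, 1.25], [-3.03, 1.67], [-3.05, -0], [-3.03, 3.03]. Speed limits (rad/s): [2.39, 2.39, 3.01, 3.14, 3.14, 3.14].

### API

Orientations are given as [roll, pitch, yaw] about the fixed x, y, z axes, in that order (R = Rz(yaw) Ry(pitch) Rx(roll)).
In Python, from station import * gives the robot as it stands.
- The arm moves only by the tool send_rows, never from a script. Its argument "motion" is a list of rows, each an object with "offset": the shift along the tool's x, y, z in cm, a list of three; "turn": the turn about the tool's z in degrees. In form: [{"offset": [x, y, z], "turn": turn}, ...]. A call has 1 to 8 rows; each row is the pose to reach, as a shift and turn from the pose commanded when the call began, along the tool's axes at that moment; what a row does not reach only later rows make up. A row lasts 1/10 s, in which the tool goes at most 50 mm and 8.59 degrees, less where a joint would pass 70% of its speed; a pose out of reach is approached as far as the arm can. A call with a gripper value outside its range is refused whole. "hand" is the opening, from -1 (shut) to 1 (fully open), set as the call begins (left out, the last holds). The fingers move at their own pace and stop on an object; "squeeze" is the grip in N (left out, the last holds). Time passes only in rows, so rows that repeat a pose let the fingers close. It gives the time, the measured TCP pose, the force and the opening at its end, in the units of the state.
- get_state(): the state, without advancing time (a new reading comes with each control period).
- grab_frame(name): name is "side" or "top"; returns a dict with "frame" (480x640x3 uint8, blue, green, red), "range_z" (480x640 float32, m along the optical axis (not along the pixel's ray), 0 where there is no reading), "vertical_fov" (degrees; the focal length in pixels is half the picture's height over the tangent of half this angle, whatever the lens; pixels are square), "cx", "cy" (the principal point, pixels), "cam_to_world" (4x4, takes a point from camera to world coordinates). Camera axes: x right, y up, looking along -z (the intrinsics and any distortion apply to the point x, -y, -z); pixel columns grow to the right and rows downward; lengths in m; the calibration is good to about 2 mm. A picture is of the moment at which its call begins.
- job_done(): hands the job in, once; it reports no verdict.
The state is a dict: "t": time; "q": joint angles; "qd": joint speeds; "joint_efforts": joint torques, N m; "eef_pos": TCP position; "ee_rot": TCP orientation; "force": force on the tool from outside, world axes, zero at the start; "moment": the same for the moment, N m; "width": finger opening in m.
Only numpy, scipy, OpenCV 4.12 (cv2) and the standard library are available. Lean on these libraries where they do the work, as an engineer would, in place of code of your own. Each camera call takes 0.05 s, during which the arm holds its last target. There are 200 camera calls.

## Working session

There is one attempt and no reset: what is moved stays moved. The work goes in short steps, Python scripts to look and compute and a tool call to move; the robot and the scene stay as the last step left them, time stands still between calls to the robot, and variables do not carry over. Pictures are saved under pics/ and viewed, about 8 in all and at most 12, crops included, and the job is handed in when it is done.

Besides the shell and the picture viewer there is one more tool, called after ">>>" as a command line: name --argument value ..., lists and objects as JSON in quotes. send_rows: Moves the arm, as the interface text tells. Its arguments: {"type":"object","properties":{"motion":{"type":"array"},"hand":{"type":"number"},"squeeze":{"type":"number"}},"required":["motion"]}

```bash
mkdir -p pics; ls; cat > h.py <<'E'
from station import *
import numpy as np, cv2
def pt(f,u,v,z=None):
    F=240/np.tan(np.radians(f['vertical_fov'])/2)
    p=np.array([(u-f['cx'])/F,-(v-f['cy'])/F,-1.0]); M=np.array(f['cam_to_world'])
    d=M[:3,:3]@p; o=M[:3,3]
    if z is None: return o+d*f['range_z'][int(round(v)),int(round(u))]
    return o+d*(z-o[2])/d[2]
def px(f,w):
    F=240/np.tan(np.radians(f['vertical_fov'])/2); M=np.array(f['cam_to_world'])
    c=M[:3,:3].T@(np.array(w)-M[:3,3]); return f['cx']+F*c[0]/-c[2], f['cy']-F*c[1]/-c[2]
E
python3 - <<'E'
from h import *
import pickle
for n in('top','side'):
    f=grab_frame(n); cv2.imwrite(f'pics/{n}0.png',f['frame']); pickle.dump(f,open(n+'0.pkl','wb'))
    print(n,[k for k in f],f['vertical_fov'],f['cx'],f['cy'],np.round(f['cam_to_world'],3).tolist())
print(get_state())
E
```

```text
pics
top ['frame', 'range_z', 'vertical_fov', 'cx', 'cy', 'cam_to_world'] 57.44581786536589 324.9837802857552 239.2114059751189 [[0.017, 0.974, -0.224, 0.334], [-1.0, 0.016, -0.007, -0.192], [-0.003, 0.224, 0.975, 1.009], [0.0, 0.0, 0.0, 1.0]]
side ['frame', 'range_z', 'vertical_fov', 'cx', 'cy', 'cam_to_world'] 48.50539704312957 315.30028431978576 239.68930881498127 [[-0.999, 0.027, -0.025, 0.508], [-0.036, -0.669, 0.742, 0.65], [0.003, 0.743, 0.67, 0.869], [0.0, 0.0, 0.0, 1.0]]
{'t': 0.1, 'q': array([ 1.52907224e+00,  3.59334932e-01,  1.11284808e-02, -2.73236515e-04,
       -1.22409763e+00, -2.88110436e-01]), 'qd': array([ 0.0007514 , -0.00151478,  0.00079531,  0.00194712,  0.00014011,
        0.00018237]), 'joint_efforts': array([-2.94195153e-03, -5.84161162e+01,  2.93750954e+01,  7.01545447e+00,
        1.02027258e-02, -5.37415565e-05]), 'eef_pos': array([0.21856988, 0.63845061, 0.40380023]), 'ee_rot': array([ 3.14007405e+00, -1.82166158e-04, -3.29927419e-01]), 'force': array([-0.22097872, -0.68086681, -0.56876526]), 'moment': array([-0.04965582, -0.07137634, -0.00964653]), 'width': 0.08759643067794856}
```

View pics/top0.png

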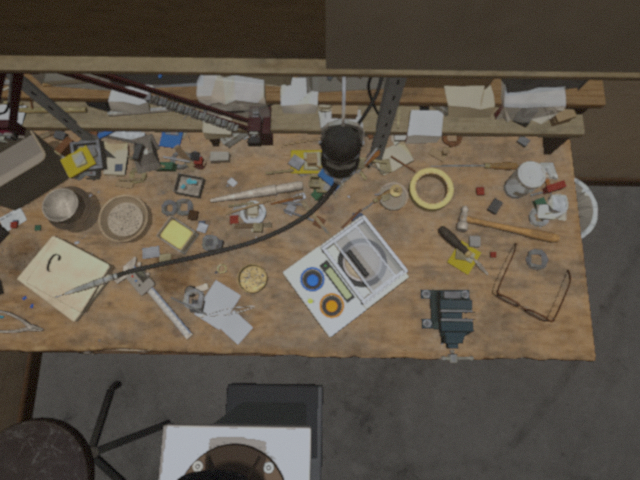

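View pics/side0.png

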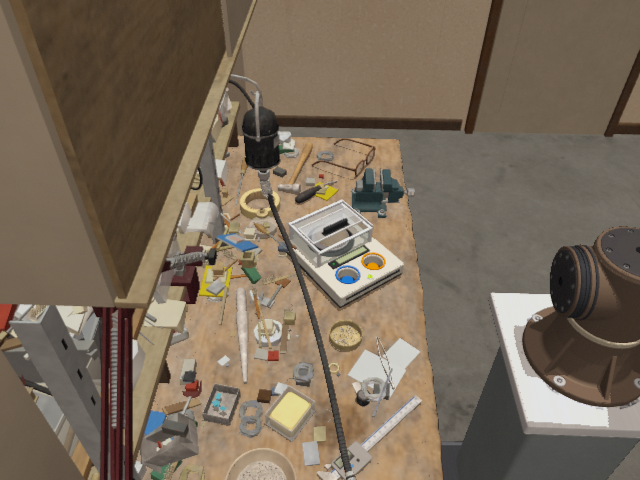

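The top view shows the balance around (346,275). The blue collar is at (312,279), the orange at (331,304) and the push bar at about (357,262). A flex-shaft hose runs from (340,180) to (60,290), between the arm and the balance.

```bash
python3 - <<'E'
from h import *
import pickle
f=pickle.load(open('top0.pkl','rb')); s=pickle.load(open('side0.pkl','rb'))
a=f['frame'][205:345,270:420]; b=s['frame'][190:310,280:410]
A=cv2.resize(a,None,fx=5,fy=5,interpolation=cv2.INTER_CUBIC)[:600]
cv2.imwrite('pics/top1.png',A)
B=cv2.resize(b,None,fx=5,fy=5,interpolation=cv2.INTER_CUBIC); cv2.imwrite('pics/side1.png',B)
for n,p in dict(hose=[(335,185),(310,213),(280,233),(240,246),(200,256),(150,267),(100,280)],lamp=[(340,145),(340,160)],vise=[(445,300),(455,330)],shelf=[(300,60),(200,10),(450,60)],shelf2=[(300,75)]).items():
    for q in p: print(n,q,np.round(pt(f,*q),3))
# collars by colour
for fr,nm in((f,'top'),(s,'side')):
    h=cv2.cvtColor(fr['frame'],cv2.COLOR_BGR2HSV)
    for c,lo,hi in(('blue',(100,150,60),(125,255,255)),('orange',(8,180,120),(22,255,255))):
        m=cv2.inRange(h,lo,hi); n,l,st,ce=cv2.connectedComponentsWithStats(m)
        for i in range(1,n):
            if st[i,4]>60: 
                cx,cy=st[i,0]+(st[i,2]-1)/2,st[i,1]+(st[i,3]-1)/2
                print(nm,c,st[i],ce[i],np.round(pt(fr,cx,cy,.045),4))
E
```

```text
hose (335, 185) [ 0.624 -0.204  0.213]
hose (310, 213) [ 0.589 -0.154  0.139]
hose (280, 233) [ 0.557 -0.088  0.093]
hose (240, 246) [ 0.529 -0.002  0.082]
hose (200, 256) [0.507 0.086 0.073]
hose (150, 267) [0.483 0.195 0.065]
hose (100, 280) [0.454 0.309 0.05 ]
lamp (340, 145) [ 0.62  -0.208  0.398]
lamp (340, 160) [ 0.607 -0.209  0.372]
vise (445, 300) [ 0.42  -0.438  0.089]
vise (455, 330) [ 0.359 -0.456  0.087]
shelf (300, 60) [ 0.689 -0.152  0.506]
shelf (200, 10) [ 0.688 -0.046  0.594]
shelf (450, 60) [ 0.674 -0.339  0.53 ]
shelf2 (300, 75) [ 0.669 -0.152  0.502]
top blue [161 133  21  14 144] [169.42361111 140.09722222] [0.7937 0.1864 0.045 ]
top blue [307 275  11  11  95] [312.16842105 279.90526316] [ 0.4627 -0.158   0.045 ]
top orange [327 301  10  10  85] [331.44705882 305.63529412] [ 0.4075 -0.2019  0.045 ]
side blue [336 266  24  18 117] [346.25641026 278.33333333] [ 0.4655 -0.155   0.045 ]
side blue [145 413  18  21 151] [152.68874172 423.21192053] [0.7926 0.2037 0.045 ]
side orange [362 253  23  17 127] [372.59055118 263.21259843] [ 0.4088 -0.1989  0.045 ]
```

View pics/top1.png

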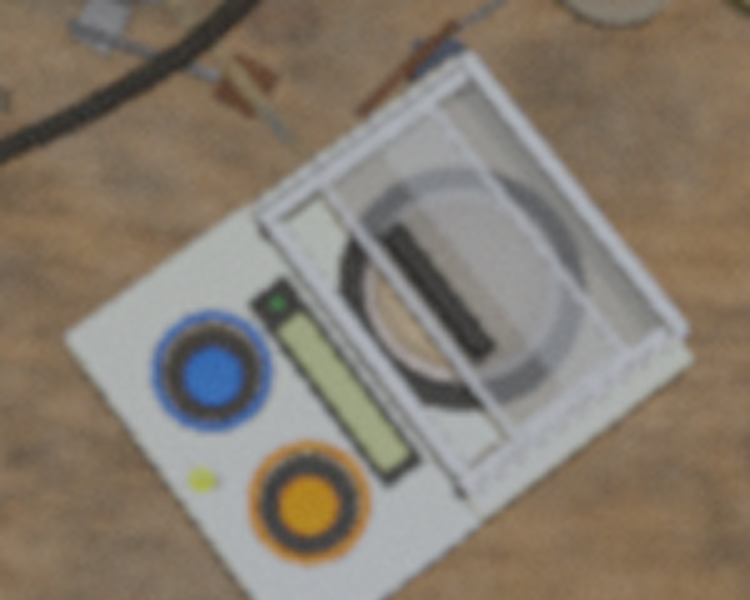

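View pics/side1.png

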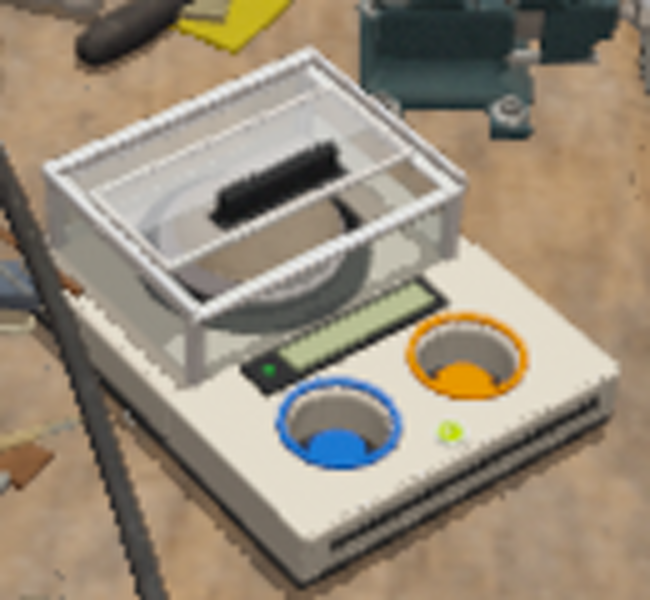

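Top crop: the blue collar's outer ring is centred at crop (212,371), the orange at (309,502), and the push bar runs about (400,225)–(485,355). Side crop: blue centre (339,423), orange (467,356), and the bar's top edge runs about (215,200)–(335,148). The hose passes close to the balance's left side.

```bash
cat >> h.py <<'E'
B0=None
def bal(o,ang):
    c,s=np.cos(ang),np.sin(ang); return lambda x,y,z=0: np.array([o[0]+c*x-s*y,o[1]+s*x+c*y,z])
E
python3 - <<'E'
from h import *
import pickle
f=pickle.load(open('top0.pkl','rb')); s=pickle.load(open('side0.pkl','rb'))
T=lambda X,Y:((X+.5)/5-.5+270,(Y+.5)/5-.5+205); S=lambda X,Y:((X+.5)/5-.5+280,(Y+.5)/5-.5+190)
res=[]
for fr,c,b,o in((f,T,(212,371),(309,502)),(s,S,(339.5,423.5),(467,356))):
    B=pt(fr,*c(*b),.045);O=pt(fr,*c(*o),.045); d=(B-O)[:2]
    y=d/np.linalg.norm(d); x=np.array([y[1],-y[0]]); org=(B+O)[:2]/2+.062*x
    print(np.round(B,4),np.round(O,4),'len',np.linalg.norm(d),'ang',np.degrees(np.arctan2(x[1],x[0])),'org',org)
    res.append((org,np.arctan2(x[1],x[0]),x,y))
def tob(r,p): d=p[:2]-r[0]; return np.round([d@r[2]*1e3,d@r[3]*1e3],1)
for X,Y in((400,225),(485,352),(412,228),(492,348)): print('bar top',tob(res[0],pt(f,*T(X,Y),.105)))
for X,Y in((215,200),(335,148),(220,186),(330,143)): print('bar side',tob(res[1],pt(s,*S(X,Y),.105)))
# chamber corners top crop
for X,Y in((470,50),(688,330),(262,222),(462,492)): print('ch',tob(res[0],pt(f,*T(X,Y),.091)))
for X,Y in((312,48),(466,186),(196,320),(45,165)): print('ch side',tob(res[1],pt(s,*S(X,Y),.091)))
for u,v in((326,195),(318,204),(310,213),(302,218),(295,224),(280,233),(265,238),(250,243)):
    p=pt(f,u,v); print('hose',tob(res[0],p),round(p[2],3))
for u,v in((262,160),(262,150),(266,180),(270,195),(275,210),(285,232),(295,260),(305,290)):
    p=pt(s,u,v); print('hose side',np.round(p,3),tob(res[1],p))
E
```

```text
[ 0.4654 -0.1579  0.045 ] [ 0.4086 -0.2017  0.045 ] len 0.07164865794802903 ang -52.399562069018366 org [ 0.47479936 -0.22892506]
[ 0.4655 -0.1556  0.045 ] [ 0.4087 -0.1995  0.045 ] len 0.07181847012884736 ang -52.29397748166852 org [ 0.47505367 -0.22659747]
bar top [34.8 30.7]
bar top [ 30.4 -33.3]
bar top [38.  26.6]
bar top [ 33.8 -33.7]
bar side [32.4 34.2]
bar side [ 29.9 -30.6]
bar side [38.8 26.9]
bar side [ 34.  -30.9]
ch [108.8  76.2]
ch [107.3 -76.2]
ch [-9.5 68.8]
ch [-11. -73.]
ch side [107.8 -78.5]
ch side [-12.2 -72.9]
ch side [-12.6  77. ]
ch side [109.4  73. ]
hose [ 51.7 136.7] 0.181
hose [ 31.6 136.8] 0.159
hose [ 10.3 136.3] 0.139
hose [ -7.8 140.6] 0.127
hose [-26.1 141.5] 0.117
hose [-61.3 150.8] 0.093
hose [-93.6 161. ] 0.093
hose [-125.8  173.7] 0.084
hose side [ 0.635 -0.178  0.318] [ 59.7 156.7]
hose side [ 0.634 -0.178  0.34 ] [ 58.8 155.6]
hose side [ 0.635 -0.206  0.253] [ 81.5 139. ]
hose side [ 0.628 -0.202  0.219] [ 74.1 136.5]
hose side [ 0.619 -0.192  0.188] [ 60.8 134.8]
hose side [ 0.598 -0.167  0.152] [ 27.7 133.7]
hose side [ 0.575 -0.118  0.12 ] [-24.9 145.3]
hose side [ 0.552 -0.062  0.093] [-83.  161.5]
```

>>> send_rows --motion '[{"offset": [2,2,0],"turn": 4},{"offset": [5.5,5.5,0],"turn": 8},{"offset": [9,9,0],"turn": 12},{"offset": [12.5,12.5,0],"turn": 16},{"offset": [16,16,0],"turn": 21},{"offset": [19.5,19.5,0],"turn": 26},{"offset": [23,23,0],"turn": 30},{"offset": [26,26,0],"turn": 33}]' --hand -1 --squeeze 10

```text
t: 0.9
eef_pos: [0.3807, 0.306, 0.4046]
ee_rot: [3.141, 0.0, -0.909]
force: [1.3, 0.4, 0.3]
width: 0.0294
```

>>> send_rows --motion '[{"offset": [4.2,1.5,0],"turn": 0},{"offset": [8.4,3,0],"turn": 0},{"offset": [12.5,4.5,0],"turn": 0},{"offset": [16.6,6,0],"turn": 0},{"offset": [20.7,7.5,0],"turn": 0},{"offset": [24,10.3,0],"turn": 0},{"offset": [27.3,13.1,0],"turn": 0},{"offset": [30.6,15.9,0],"turn": 0}]'

```text
t: 1.7
eef_pos: [0.4435, -0.0322, 0.4046]
ee_rot: [3.141, 0.0, -0.906]
force: [0.7, 0.1, 0.3]
width: -0.0
```

>>> send_rows --motion '[{"offset": [4,3.5,0],"turn": 0},{"offset": [8,7,0],"turn": 0},{"offset": [11.3,9.8,0],"turn": 0},{"offset": [11.3,9.8,0],"turn": 0},{"offset": [11.3,9.8,0],"turn": 0}]'

```text
t: 2.2
eef_pos: [0.4362, -0.1812, 0.4042]
ee_rot: [3.141, 0.001, -0.91]
force: [0.5, -0.6, 0.1]
width: 0.0006
```

```bash
python3 - <<'E'
from h import *
import pickle
st=get_state(); print(st['t'],st['eef_pos'],st['ee_rot'],st['force'],st['width'])
s=grab_frame('side'); pickle.dump(s,open('side1.pkl','wb')); f=grab_frame('top'); pickle.dump(f,open('top1.pkl','wb'))
p=np.array(st['eef_pos']); p[2]-=.178; print('tip px side',px(s,p),'top',px(f,p))
u,v=map(int,px(s,p))
c=s['frame'][max(0,v-100):v+50,u-100:u+100]; cv2.imwrite('pics/s2.png',cv2.resize(c,None,fx=4,fy=4,interpolation=cv2.INTER_CUBIC)); print(u-100,v-100)
E
```

```text
2.2 [ 0.43617421 -0.18123111  0.40419744] [ 3.14092629e+00  7.93224658e-04 -9.09650905e-01] [ 0.52653938 -0.5687042   0.11748698] 0.0005526713708598372
tip px side (np.float64(366.37504537016474), np.float64(200.81557097155417)) top (np.float64(321.36228864582915), np.float64(281.4683037076417))
266 100
```

View pics/s2.png

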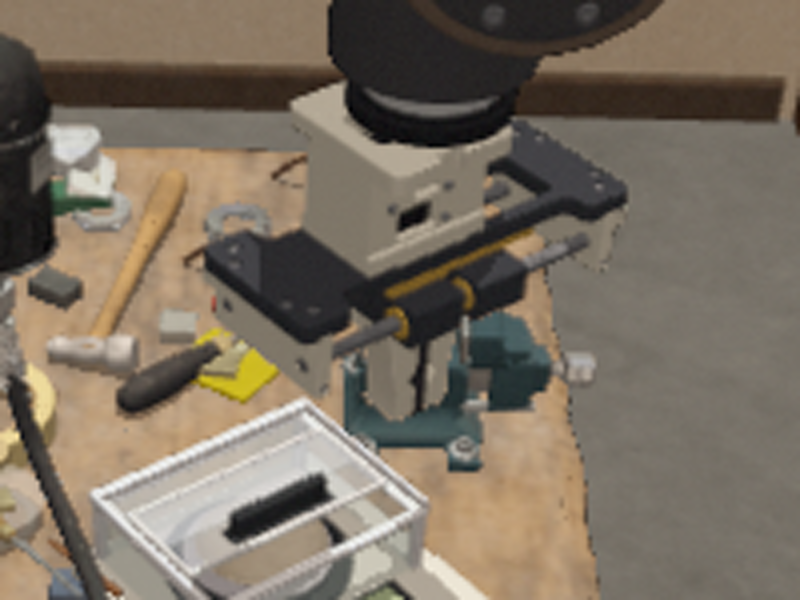

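The side crop shows the closed, tapered fingertips at about crop (405,410), matching the predicted (401,403). The body's end plates stick out far above them. I'll measure the tip's footprint and the clearances from the depth image.

```bash
python3 - <<'E'
from h import *
import pickle
s=pickle.load(open('side1.pkl','rb')); f=pickle.load(open('top1.pkl','rb'))
tcp=np.array([.43617,-.18123,.40420]); yw=-.9097
tx=np.array([np.cos(yw),np.sin(yw),0]); ty=np.array([np.sin(yw),-np.cos(yw),0])
P=[]
for v in range(100,230):
    for u in range(300,430):
        p=pt(s,u,v); d=p-tcp
        if np.linalg.norm(d[:2])<.16 and p[2]>.205: P.append((d@tx*1e3,d@ty*1e3,-d[2]*1e3))
P=np.array(P)
for a,b in((168,180),(160,168),(150,160),(140,150),(125,140),(112,125),(100,112),(80,100),(60,80)):
    q=P[(P[:,2]>=a)&(P[:,2]<b)]
    if len(q): print(a,b,len(q),'x',np.percentile(q[:,0],[1,99]).round(),'y',np.percentile(q[:,1],[1,99]).round())
E
```

```text
168 180 53 x [-13.  10.] y [-17.  17.]
160 168 66 x [-13.   9.] y [-17.  16.]
150 160 81 x [-13.   8.] y [-17.  17.]
140 150 82 x [-14.   8.] y [-20.  19.]
125 140 68 x [-13.   4.] y [-22.  17.]
112 125 14 x [-11.   5.] y [-34.  84.]
100 112 354 x [-41.  35.] y [-89.  86.]
80 100 972 x [-41.  34.] y [-95.  88.]
60 80 1686 x [-40.  35.] y [-97.  95.]
```

>>> send_rows --motion '[{"offset": [3.5,0.3,0],"turn": 0},{"offset": [7.5,0.6,0],"turn": 0},{"offset": [11.5,0.8,0],"turn": 0},{"offset": [11.5,0.8,3],"turn": 0},{"offset": [11.5,0.8,6],"turn": 0},{"offset": [11.5,0.8,9],"turn": 0},{"offset": [11.5,0.8,10.5],"turn": 0},{"offset": [11.5,0.8,10.5],"turn": 0}]'

```text
t: 3.1
eef_pos: [0.5013, -0.2733, 0.2973]
ee_rot: [3.139, 0.004, -0.903]
force: [0.4, 0.3, 0.2]
width: 0.0003
```

```bash
python3 - <<'E'
from h import *
st=get_state(); print(st['t'],st['eef_pos'],st['ee_rot'],st['force'])
d=st['eef_pos'][:2]-np.array([.475,-.2277]); a=np.radians(-52.35)
print('bal',d@[np.cos(a),np.sin(a)]*1e3,d@[-np.sin(a),np.cos(a)]*1e3)
s=grab_frame('side'); c=s['frame'][130:280,240:440]
cv2.imwrite('pics/s3.png',cv2.resize(c,None,fx=4,fy=4,interpolation=cv2.INTER_CUBIC))
E
```

```text
3.1 [ 0.50132342 -0.27329175  0.297271  ] [ 3.13880094  0.00381095 -0.90317649] [0.43125084 0.29656104 0.19593165]
bal 52.176879519786404 -7.007346969783074
```

View pics/s3.png

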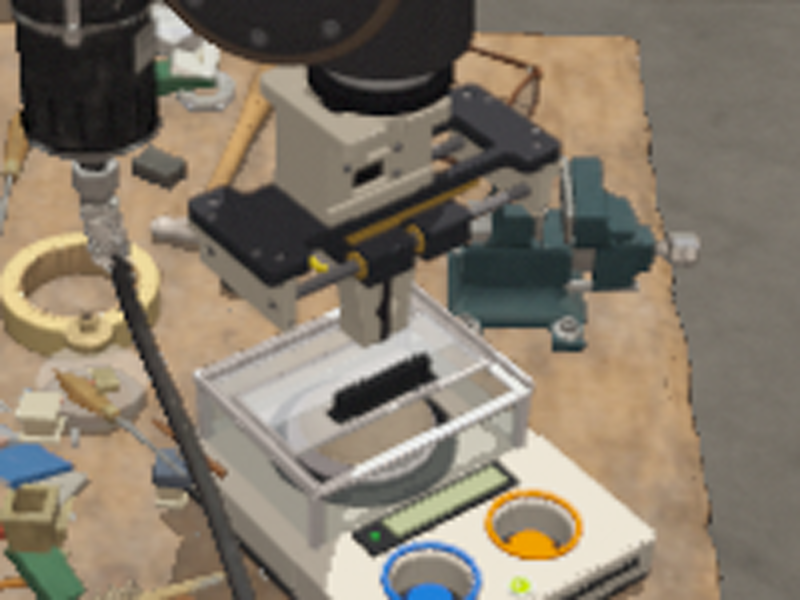

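The side crop shows the fingertips at about (380,340), just behind the push bar at (385,385) and clear of the frame and the motor. Next I'll descend slowly, with a little extra clearance behind the bar.

>>> send_rows --motion '[{"offset": [0.4,0,0],"turn": 0},{"offset": [0.4,0,0.6],"turn": 0},{"offset": [0.4,0,1.2],"turn": 0},{"offset": [0.4,0,1.7],"turn": 0},{"offset": [0.4,0,2.1],"turn": 0},{"offset": [0.4,0,2.2],"turn": 0},{"offset": [0.4,0,2.2],"turn": 0},{"offset": [0.4,0,2.2],"turn": 0}]'

```text
t: 3.95
eef_pos: [0.5039, -0.2786, 0.2778]
ee_rot: [-3.142, -0.0, -0.906]
force: [-0.2, 0.1, -0.4]
width: 0.0004
```

>>> send_rows --motion '[{"offset": [0,0,0.3],"turn": 0},{"offset": [-0.4,0,0.4],"turn": 0},{"offset": [-0.8,0,0.4],"turn": 0},{"offset": [-1.2,0,0.4],"turn": 0},{"offset": [-1.6,0,0.4],"turn": 0},{"offset": [-2.0,0,0.4],"turn": 0},{"offset": [-2.4,0,0.4],"turn": 0},{"offset": [-2.4,0,0.4],"turn": 0}]'

```text
t: 4.75
eef_pos: [0.4888, -0.2591, 0.2738]
ee_rot: [-3.141, 0.0, -0.905]
force: [0.7, -0.3, 0.5]
width: 0.0004
```

>>> send_rows --motion '[{"offset": [-0.3,0,0],"turn": 0},{"offset": [-0.6,0,0],"turn": 0},{"offset": [-0.9,0,0],"turn": 0},{"offset": [-1.2,0,0],"turn": 0},{"offset": [-1.3,0,0],"turn": 0},{"offset": [-1.3,0,0],"turn": 0}]'

```text
t: 5.35
eef_pos: [0.4809, -0.2492, 0.2737]
ee_rot: [3.142, 0.0, -0.906]
force: [0.9, 0.0, 1.1]
width: 0.0006
```

>>> send_rows --motion '[{"offset": [-0.1,0,0],"turn": 0},{"offset": [-0.2,0,0],"turn": 0},{"offset": [-0.2,0,0],"turn": 0}]'

```text
t: 5.65
eef_pos: [0.4804, -0.2485, 0.2738]
ee_rot: [-3.141, -0.002, -0.905]
force: [3.1, -7.5, -3.1]
width: 0.0005
```

>>> send_rows --motion '[{"offset": [0.5,0,0],"turn": 0},{"offset": [0.5,0,-1.5],"turn": 0},{"offset": [0.5,0,-4],"turn": 0},{"offset": [-2.5,-1.5,-4],"turn": 2},{"offset": [-5.5,-3,-4],"turn": 4},{"offset": [-8,-4.5,-4],"turn": 6},{"offset": [-8,-4.5,-4],"turn": 6},{"offset": [-8,-4.5,-4],"turn": 6}]'

```text
t: 6.45
eef_pos: [0.4657, -0.1566, 0.3137]
ee_rot: [3.141, 0.0, -1.009]
force: [0.2, -0.2, -0.2]
width: 0.0003
```

```bash
python3 - <<'E'
from h import *
st=get_state(); print(st['t'],st['eef_pos'],st['ee_rot'],st['force'])
d=st['eef_pos'][:2]-np.array([.475,-.2277]); a=np.radians(-52.35)
print('bal',d@[np.cos(a),np.sin(a)]*1e3,d@[-np.sin(a),np.cos(a)]*1e3)
s=grab_frame('side'); f=grab_frame('top')
p=st['eef_pos'].copy(); p[2]-=.178; print(px(s,p))
A=cv2.resize(s['frame'][190:310,280:410],None,fx=5,fy=5,interpolation=cv2.INTER_CUBIC)
cv2.imwrite('pics/s4.png',A)
E
```

```text
6.45 [ 0.46573355 -0.1565534   0.31369045] [ 3.14129322e+00  4.17542235e-04 -1.00856651e+00] [ 0.21964709 -0.23241199 -0.15776249]
bal -61.99109735931699 36.12214949192002
(np.float64(349.3336225862037), np.float64(242.93238790233048))
```

View pics/s4.png

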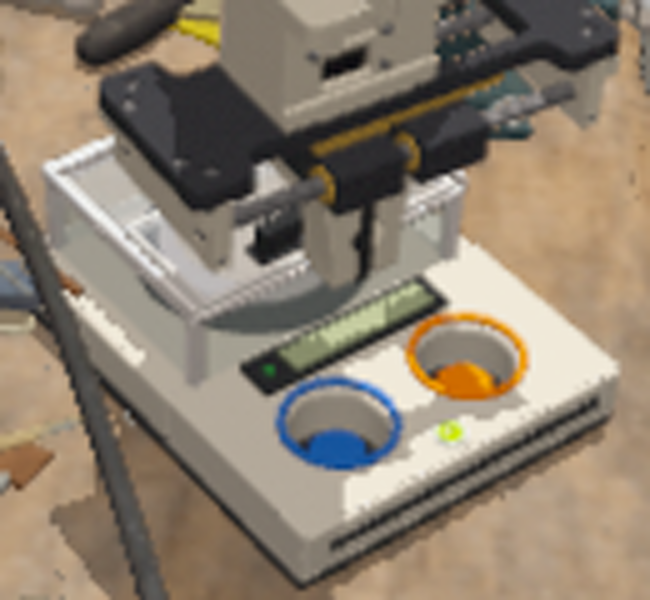

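The side crop shows the push bar at (275,235), up against the chamber's front rail, so the shutter is shut. The fingertips hang at about (350,270), above the blue well at (340,423). I'll check the tip against the camera before going down.

```bash
python3 - <<'E'
from h import *
s=grab_frame('side'); st=get_state(); yw=st['ee_rot'][2]; p0=st['eef_pos']; print(p0)
tx=np.array([np.cos(yw),np.sin(yw),0]); ty=np.array([np.sin(yw),-np.cos(yw),0])
c=lambda p:np.round([(p[0]-280+.5)*5,(p[1]-190+.5)*5])
for hx in(9.5,11):
  for y in(-17,0,17): print(hx,y,c(px(s,p0-tx*hx/1e3+ty*y/1e3-np.array([0,0,.178]))))
g=cv2.cvtColor(s['frame'],cv2.COLOR_BGR2GRAY)
P=[]
for v in range(225,252):
    for u in range(335,366):
        p=pt(s,u,v); d=p-p0
        if np.linalg.norm(d[:2])<.04 and d[2]>-.185: P.append((d@tx*1e3,d@ty*1e3,-d[2]*1e3))
P=np.array(P); F=P[np.abs(P[:,1])<12]; print('front face x',np.median(F[:,0]),len(F)); L=P[P[:,2]>150]
for z in range(140,184,4):
    q=P[(P[:,2]>=z)&(P[:,2]<z+4)]
    if len(q): print(z,len(q),q[:,0].min().round(1),q[:,0].max().round(1),q[:,1].min().round(1),q[:,1].max().round(1))
E
```

```text
[ 0.46591189 -0.15757627  0.31349066]
9.5 -17 [326. 294.]
9.5 0 [361. 279.]
9.5 17 [396. 265.]
11 -17 [328. 296.]
11 0 [363. 282.]
11 17 [398. 268.]
front face x -10.84136555392621 153
140 30 -13.5 7.1 -19.4 16.5
144 26 -13.4 7.9 -18.7 15.9
148 28 -13.1 10.8 -18.4 16.2
152 25 -13.1 6.8 -17.5 15.7
156 28 -13.1 8.3 -16.5 16.4
160 30 -14.1 9.1 -16.3 16.9
164 25 -11.8 8.5 -16.6 15.4
168 28 -13.1 3.7 -15.9 15.3
172 13 -12.4 7.7 -15.3 17.9
176 1 -9.0 -9.0 10.6 10.6
```

>>> send_rows --motion '[{"offset": [0,0,2.5],"turn": 0},{"offset": [0,0,5],"turn": 0},{"offset": [0,0,7],"turn": 0},{"offset": [0,0,8.3],"turn": 0},{"offset": [0,0,8.8],"turn": 0},{"offset": [0,0,9.2],"turn": 0},{"offset": [0,0,9.5],"turn": 0},{"offset": [0,0,9.5],"turn": 0}]'

```text
t: 7.4
eef_pos: [0.466, -0.1572, 0.2188]
ee_rot: [-3.141, -0.0, -1.011]
force: [0.9, -1.0, 0.1]
width: 0.0006
```

>>> send_rows --motion '[{"offset": [0,0,0.3],"turn": 0},{"offset": [0,0,0.6],"turn": 0},{"offset": [0,0,0.8],"turn": 0},{"offset": [0,0,0.8],"turn": 0},{"offset": [0,0,0.8],"turn": 0}]'

```text
t: 7.9
eef_pos: [0.4659, -0.157, 0.2106]
ee_rot: [3.141, 0.0, -1.01]
force: [-0.4, -0.0, -0.3]
width: 0.0004
```

>>> send_rows --motion '[{"offset": [0,0,0.3],"turn": 0},{"offset": [0,0,0.5],"turn": 0},{"offset": [0,0,0.7],"turn": 0},{"offset": [0,0,0.9],"turn": 0},{"offset": [0,0,1.05],"turn": 0},{"offset": [0,0,1.15],"turn": 0},{"offset": [0,0,1.15],"turn": 0},{"offset": [0,0,1.15],"turn": 0}]'

```text
t: 8.7
eef_pos: [0.4659, -0.1571, 0.1993]
ee_rot: [-3.142, -0.0, -1.01]
force: [-1.4, 1.3, 7.0]
width: 0.0007
```

>>> send_rows --motion '[{"offset": [0,0,0],"turn": 0},{"offset": [0,0,0],"turn": 0},{"offset": [0,0,0],"turn": 0},{"offset": [0,0,0],"turn": 0},{"offset": [0,0,0],"turn": 0},{"offset": [0,0,0],"turn": 0},{"offset": [0,0,0],"turn": 0},{"offset": [0,0,0],"turn": 0}]'

```text
t: 9.5
eef_pos: [0.4659, -0.157, 0.1994]
ee_rot: [-3.141, -0.0, -1.01]
force: [-1.2, 1.6, 7.0]
width: 0.0005
```

>>> send_rows --motion '[{"offset": [0,0,0],"turn": 0},{"offset": [0,0,0],"turn": 0},{"offset": [0,0,0],"turn": 0},{"offset": [0,0,0],"turn": 0}]'

```text
t: 9.9
eef_pos: [0.4658, -0.1571, 0.1994]
ee_rot: [-3.142, -0.0, -1.01]
force: [-0.8, 1.9, 6.7]
width: 0.0006
```

>>> send_rows --motion '[{"offset": [0,0,-0.3],"turn": 0},{"offset": [0,0,-0.7],"turn": 0},{"offset": [0,0,-1.2],"turn": 0},{"offset": [0,0,-2.5],"turn": 0},{"offset": [0,0,-5],"turn": 0},{"offset": [0,0,-8],"turn": 0},{"offset": [0,0,-11],"turn": 0},{"offset": [0,0,-11],"turn": 0}]'

```text
t: 10.7
eef_pos: [0.4671, -0.1572, 0.3133]
ee_rot: [-3.136, -0.004, -1.01]
force: [0.9, -0.4, -0.6]
width: -0.0001
```

>>> send_rows --motion '[{"offset": [1.6,1.3,0],"turn": -2},{"offset": [3.2,2.6,0],"turn": -4},{"offset": [4.8,3.9,0],"turn": -6},{"offset": [4.8,3.9,0],"turn": -6},{"offset": [4.8,3.9,0],"turn": -6}]'

```text
t: 11.2
eef_pos: [0.458, -0.2187, 0.3088]
ee_rot: [3.141, 0.001, -0.908]
force: [-0.6, 0.4, 0.2]
width: 0.0007
```

```bash
python3 - <<'E'
from h import *
st=get_state(); print(st['t'],st['eef_pos'],st['ee_rot'],st['force'])
d=st['eef_pos'][:2]-np.array([.475,-.2277]); a=np.radians(-52.35)
print('bal',d@[np.cos(a),np.sin(a)]*1e3,d@[-np.sin(a),np.cos(a)]*1e3)
E
```

```text
11.2 [ 0.45797983 -0.21868157  0.30879259] [ 3.14125323e+00  5.71855176e-04 -9.07661049e-01] [-0.60271778  0.37056797  0.15662045]
bal -17.536940385879408 -7.967056681422575
```

>>> send_rows --motion '[{"offset": [0,0,1.2],"turn": 0},{"offset": [0,0,2.4],"turn": 0},{"offset": [0,0,3.2],"turn": 0},{"offset": [0,0,3.5],"turn": 0},{"offset": [0,0,3.5],"turn": 0},{"offset": [0.4,0,3.5],"turn": 0},{"offset": [0.8,0,3.5],"turn": 0},{"offset": [1.2,0,3.5],"turn": 0}]'

```text
t: 12.0
eef_pos: [0.466, -0.2281, 0.2745]
ee_rot: [-3.141, -0.0, -0.906]
force: [0.8, 1.9, 1.7]
width: 0.0006
```

>>> send_rows --motion '[{"offset": [0.5,0,0],"turn": 0},{"offset": [1.0,0,0],"turn": 0},{"offset": [1.5,0,0],"turn": 0},{"offset": [2.0,0,0],"turn": 0},{"offset": [2.5,0,0],"turn": 0},{"offset": [3.0,0,0],"turn": 0},{"offset": [3.5,0,0],"turn": 0},{"offset": [3.5,0,0],"turn": 0}]'

```text
t: 12.8
eef_pos: [0.4877, -0.256, 0.274]
ee_rot: [3.142, -0.0, -0.906]
force: [0.4, -0.2, -0.4]
width: 0.0004
```

>>> send_rows --motion '[{"offset": [0.3,0,0],"turn": 0},{"offset": [0.5,0,0],"turn": 0},{"offset": [0.7,0,0],"turn": 0},{"offset": [0.8,0,0],"turn": 0},{"offset": [0.8,0,0],"turn": 0}]'

```text
t: 13.3
eef_pos: [0.4923, -0.2618, 0.2741]
ee_rot: [3.142, -0.0, -0.906]
force: [-1.4, -0.4, -0.3]
width: 0.0003
```

>>> send_rows --motion '[{"offset": [0.1,0,0],"turn": 0},{"offset": [0.2,0,0],"turn": 0},{"offset": [0.2,0,0],"turn": 0}]'

```text
t: 13.6
eef_pos: [0.4933, -0.2631, 0.2741]
ee_rot: [3.141, 0.001, -0.906]
force: [-2.6, 4.3, 1.5]
width: 0.0002
```

>>> send_rows --motion '[{"offset": [0.05,0,0],"turn": 0},{"offset": [0.1,0,0],"turn": 0},{"offset": [0.1,0,0],"turn": 0}]'

```text
t: 13.9
eef_pos: [0.4935, -0.2634, 0.274]
ee_rot: [3.141, 0.002, -0.906]
force: [-4.3, 7.9, 3.5]
width: 0.0003
```

>>> send_rows --motion '[{"offset": [-0.4,0,0],"turn": 0},{"offset": [-1,0,0],"turn": 0},{"offset": [-1,0,-3],"turn": 0},{"offset": [-1,0,-7],"turn": 0},{"offset": [-1,0,-11],"turn": 0},{"offset": [-5,0,-13],"turn": 0},{"offset": [-9,0,-13],"turn": 0},{"offset": [-9,0,-13],"turn": 0}]'

```text
t: 14.7
eef_pos: [0.436, -0.1914, 0.4056]
ee_rot: [-3.138, -0.002, -0.905]
force: [0.2, -0.3, -0.2]
width: 0.0001
```

```bash
python3 - <<'E'
from h import *
st=get_state(); print(st['t'],st['eef_pos'],st['force'],st['qd'].round(3))
s=grab_frame('side')
cv2.imwrite('pics/s5.png',cv2.resize(s['frame'][190:310,280:410],None,fx=5,fy=5,interpolation=cv2.INTER_CUBIC))
E
```

```text
14.7 [ 0.43598049 -0.19137874  0.40557067] [ 0.24668531 -0.30701917 -0.19133339] [-0.032  0.062  0.051  0.02   0.014  0.064]
```

View pics/s5.png

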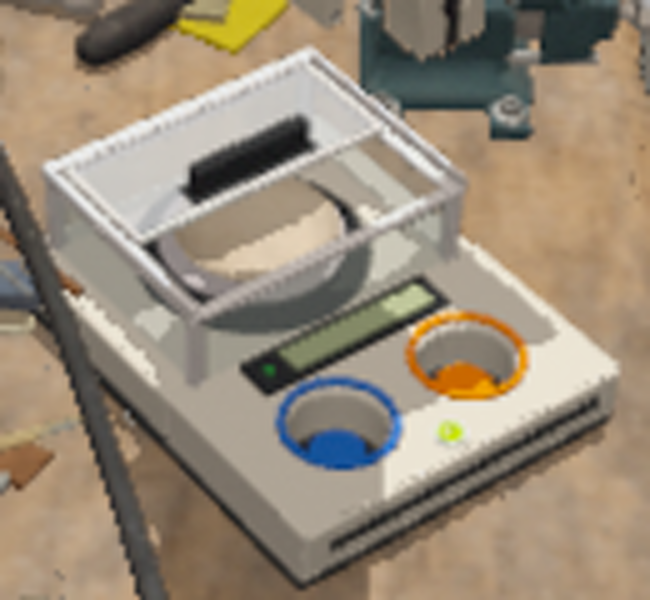

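The side crop shows the shutter's bar moved rearward, with its top edge at about (190,170)–(305,118). The dish is centred on the pan, both keys are up and the arm is clear. I'll check the bar's position and hand in.

```bash
python3 - <<'E'
from h import *
s=grab_frame('side'); a=np.radians(-52.35); o=np.array([.4751,-.2266]); R=[[np.cos(a),np.sin(a)],[-np.sin(a),np.cos(a)]]
x=[]
for X,Y in((190,172),(305,120),(193,160),(302,114)):
    p=pt(s,(X+.5)/5-.5+280,(Y+.5)/5-.5+190,.105); q=np.array(R)@(p[:2]-o)*1e3; x.append(q[0]); print(q.round(1))
print(np.mean(x)); print(get_state()['force'])
if np.mean(x)>51: job_done(); print('handed in')
E
```

```text
[54.1 32.1]
[ 53.4 -31.7]
[60.  26.2]
[ 57.6 -33.2]
56.283355801880035
[ 0.71051142 -0.5027599  -0.00886049]
the job is handed in; nothing more can be done
handed in
```

The job is done and handed in at about 15 s of the 48 s allowed; no verdict was given.

- **Shutter shut:** I drew it shut with closed fingertips until it stopped firmly at about 8 N. A picture showed the bar against the front rail.
- **Tare key:** I pressed it straight down until the fingertips were about 5.6 mm below its rest height, at about 7 N. I held it there for more than 1.2 s, then let it spring back.
- **Shutter open:** I pushed it open until it stopped firmly at about 9 N, then moved the arm clear.

In the last picture the shutter bar measured about x = 54–58 mm in the balance's frame, where fully open is 54. Both keys looked up, the dish looked centred on the pan, and the robot was touching nothing, with the force near zero.

The finger contacts at the two stops fit the 50 mm travel only if the closed fingers are about 22 mm wide rather than 19 mm. Camera calibration error would not explain that gap. I judged the dish and keys by eye, and did not re-measure the dish or the things lying about against their starting positions.

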